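# Dig the hearing aid remote out of the bedside tray

### The arm

A 6-joint arm with a two-finger parallel gripper is mounted at the origin on the work surface. World frame = base frame: x ahead of the robot, y to its left, z up, the work surface at z = 0. Lengths are in m, angles in rad, forces in N, time in s.
With the tool pointing down it reaches from about 0.275 to 0.875 m from the base axis. Payload 12.5 kg.
Tool frame: the origin (TCP) lies on the mounting face of the last link; the fingertips stand 173 mm ahead of it and the grasp point (between the pads) lies 155 mm ahead of it; y points along the fingers, x is the direction in which the jaws open and shut, and the axes are right-handed (so a half turn about y gives the same grasp; the last joint's range is limited). The gripper opens to 85 mm and grips with 20 to 120 N. Pads are 22 mm wide; open, the fingers measure 114 mm over their backs; the gripper's body (76 mm by 85 mm) begins 54 mm behind the grasp point. The pads swing forward as they close: fully open they stand 13 mm farther back than shut.
Start: joints at [-1.345, 0.351, 1.652, -0, 1.139, -0.085], TCP at [0.168, -0.524, 0.405] pointing down, gripper open.
Joint ranges: [-2.75, 2.75], [-0.79, 2.1], [0.01, 2.65], [-1.57, 4.71], [0.07, 3.14], [-2.87, 2.87]. Speed limits (rad/s): [2.22, 2.22, 2.79, 3.14, 3.14, 3.14].

### API

Orientations are given as a unit quaternion [x, y, z, w].
In Python, from bench import env, cams, job, look_for, trace, landmark_of, sensors gives the robot as it stands. Calls block until the motion is done:
- env.movep(position, orientation): joint-space move of the TCP to a pose.
- env.servo_line(position, speed=0.15, orientation=None, stop_force=None): straight line of the TCP; orientation=None keeps the orientation; speed is the mean speed in m/s. With stop_force (N) it stops when the force on the tool has changed by that much, and returns True; else False.
- env.move_j(angles): joint-space move.
- env.command_gripper(opening, newtons=None): opening from 0.0 (shut) to 1.0 (fully open); newtons is the grip in N (None keeps the last); returns when the fingers have stopped.
- env.dwell(seconds).
- env.inverse_kinematics(position, orientation): joint angles nearest the present ones, or None.
- cams.grab_frame(name): name is "side" or "top"; returns a dict with "pixels" (384x512x3 uint8, red, green, blue), "range_z" (384x512 float32, m along the optical axis (not along the pixel's ray), 0 where there is no reading), "fovy" (degrees; the focal length in pixels is half the picture's height over the tangent of half this angle, whatever the lens; pixels are square), "cx", "cy" (the principal point, pixels), "k1" (the pictures are not rectified: a ray, as slopes to the right and down, at radius r is drawn at 1 + k1 r^2 times it, then the intrinsics apply), "R" (3x3) and "t" (3): a world point X has camera coordinates R X + t. Camera axes: x right, y down, z forward; pixel columns grow to the right and rows downward; lengths in m; the calibration is good to about 2 mm. A picture is of the moment at which its call begins.
A pose or a line that the arm cannot do raises env.PlanningError and nothing moves.
- job.finish_job(): hands the job in, once; it reports no verdict.
Trained networks look in the newest picture that a camera, given by its name, has taken for a name from the list of things; names that differ only in an ending like _2 or _b are one class to them, and where a whole thing is asked for, a point or a joint stands for the part that bears it (a point fixed in the world has none). Each returns a list of dicts, best first, with "score" (0 to 1); they miss things now and then, are a little off and sometimes report something else, mostly with a low value. They report only what shows in the picture. A call takes as long as a camera call.
- look_for(name, camera): "extent" ([left, top, right, bottom] in pixels, round what is visible of it).
- trace(name, camera): "pixels" (384x512 bool, what is visible of it) and "extent" ([left, top, right, bottom] in pixels, round what is visible of it).
- landmark_of(name, camera): "xy" ([column, row] in pixels: a listed point, or the origin of a listed thing).
Readings, each from a call of its own:
- sensors.get_clock(): time.
- sensors.get_q(): joint angles.
- sensors.get_qvel(): joint speeds.
- sensors.get_joint_efforts(): joint torques, N m.
- sensors.get_position(): TCP position.
- sensors.get_tool_rot(): TCP orientation.
- sensors.get_ft_force(): force on the tool from outside, world axes, zero at the start.
- sensors.get_wrist_torque(): the same for the moment, N m.
- sensors.get_opening(): opening from 0.0 (shut) to 1.0 (fully open).
Only numpy, scipy, OpenCV 4.12 (cv2) and the standard library are available. Lean on these libraries where they do the work, as an engineer would, in place of code of your own. Each camera call takes 0.05 s, during which the arm holds its last target.

### The job

The hearing aid remote is stuck at the back of the bamboo tray behind the battery carousel, the steel magnifier and the covered green bowl. Leaving the remote where it is, first clear all three out of its way and stand them on the blue felt mat; then lay the remote face up in the middle of the yellow charging pad, lined up with the pad's length, and only then stand each of the three back in the tray in the very place it had before. Keep everything upright and leave the mug and the alarm clock alone.

Things in the scene. Friction and masses are not known exactly. Their poses are not given: they have to be found in the camera images.
- carousel: Transparent plastic battery carousel with an orange hub: drum 52 mm in diameter and 34 mm high (brass cells show inside), on it a hub 22 mm in diameter that rises from 34 to 62 mm, to be gripped from above. Stands upright on the tray floor at the start; total height 62 mm. Origin: centre of its underside, z up along its axis; yaw has no meaning. About 90 g.
- magnifier: Steel stand magnifier: foot 52 mm in diameter, narrowing as a cone to a barrel 28 mm in diameter that rises from 34 to 62 mm, to be gripped from above; lens on top. Stands upright on the tray floor at the start; total height 62 mm. Origin: centre of its underside, z up along its axis; yaw has no meaning. About 160 g.
- bowl: Covered green glass bowl: foot 40 mm, widest 52 mm in diameter at 12 to 24 mm height, lid with a knob 22 mm in diameter that rises from 34 to 62 mm, to be gripped from above. Stands upright on the tray floor at the start; total height 62 mm. Origin: centre of its underside, z up along its axis; yaw has no meaning. About 200 g.
- remote: Black hearing aid remote, a flat rounded bar 100 x 40 x 18 mm, white slide switch (3 mm proud) and grey keys on its face. Origin: centre of its underside; x along its length, y across its width, z up out of its face. Lies face up on the tray floor, across the tray, 7 to 15 mm behind the row of three: too tight for a finger. About 90 g. Either way round on the pad will do.
- tray: Bamboo tray, fixed: 150 (x) by 216 mm (y), walls 6 thick and 16 high, floor 6 mm above the table; its lid leaf, 6 mm thick, lies flat behind it (79 to 225 mm in +x). Origin: centre of its underside, x to the back, y across, z up. The three stand 64 mm apart along y at x about -38 mm, in any order; the remote's middle is at x about +19 mm, its long side 30 mm from the back wall.
- mat: Blue felt mat fixed on the table, 220 mm (x) by 110 mm (y), 3 mm thick. Origin: centre of its underside. The side area: lies left or right of the tray; each thing's axis must be over it.
- pad: Yellow plastic charging pad fixed on the table, a flat slab 130 mm (x, its length) by 60 mm (y), 8 mm high, with a stub of white cord at one end. Origin: centre of its underside. Lies on the other side of the tray.
- tumbler: Bystander: blue ceramic mug without handle, 68 mm in diameter, 95 mm high. Origin: centre of its underside. Leave alone.
- clock: Bystander: red alarm clock, 45 x 80 x 65 mm. Origin: centre of its underside. Leave alone.

How it is judged:
By the outcome, as a careful person would: the job done as asked, in the order asked, and still so for the second after the job is handed in, with the robot touching nothing.
It also fails if it takes over 131 s, if anything falls off the work surface, if the arm or the gripper's body presses on something with over 40 N, if the wrist force passes 120 N, or if a joint passes its speed limit or range.

## Working session

There is one attempt and no reset: what is moved stays moved. The work goes in short steps, each a Python script; the robot and the scene stay as the last script left them, time stands still between calls to the robot, and variables do not carry over. Pictures are saved under pics/ and viewed, and the job is handed in when it is done.

```bash
ls; mkdir -p pics
python3 - <<'E'
from bench import env,cams,sensors
import cv2,numpy as np
for n in("top","side"):
    f=cams.grab_frame(n); cv2.imwrite(f"pics/{n}0.png",f["pixels"][:,:,::-1])
    print(n,f["fovy"],f["cx"],f["cy"],f["k1"],np.round(f["R"],3).tolist(),np.round(f["t"],3), -f["R"].T@f["t"])
print(sensors.get_clock(),sensors.get_tool_rot())
E
```

```text
pics
top 42.12846990765939 260.42839395152885 188.96022374012853 -0.17746480350480195 [[0.016, -1.0, 0.015], [-0.998, -0.017, -0.068], [0.068, -0.014, -0.998]] [-0.018  0.598  1.069] [0.52485188 0.00650661 1.10695654]
side 49.533482666596555 257.95195705161234 199.64684865418803 0.023739317804432333 [[-0.933, -0.361, 0.003], [-0.18, 0.456, -0.872], [0.313, -0.813, -0.49]] [0.567 0.142 0.933] [0.26235877 0.8990787  0.57911281]
0.1 [-0.57111991  0.41686602 -0.41628647  0.57162081]
```

View pics/top0.png

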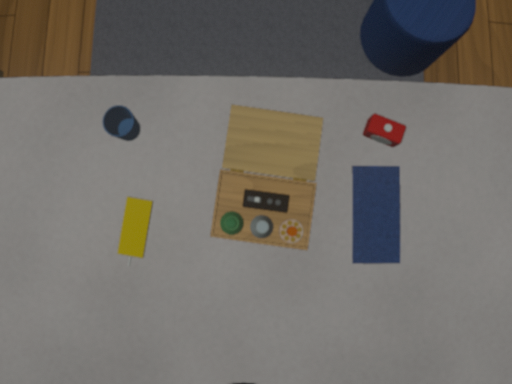

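View pics/side0.png

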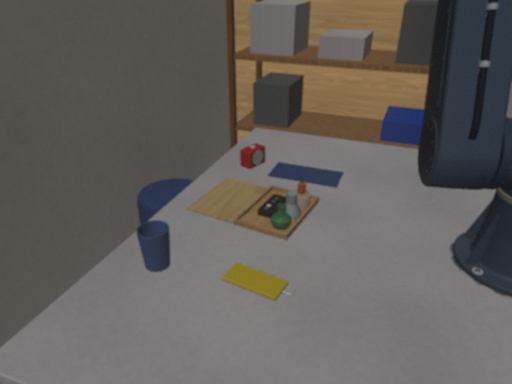

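```bash
cat > h.py <<'E'
from bench import env,cams,job,look_for,trace,landmark_of,sensors
import cv2,numpy as np
def K(f):
    fl=f["pixels"].shape[0]/2/np.tan(np.radians(f["fovy"])/2)
    return np.array([[fl,0,f["cx"]],[0,fl,f["cy"]],[0,0,1]])
def rays(f,uv):
    uv=np.asarray(uv,float).reshape(-1,1,2)
    return cv2.undistortPoints(uv,K(f),np.array([f["k1"],0,0,0,0.])).reshape(-1,2)
def world(f,uv):   # with depth
    uv=np.asarray(uv); d=f["range_z"][uv[:,1].astype(int),uv[:,0].astype(int)]
    ok=d>0; s=rays(f,uv[ok]); c=np.c_[s,np.ones(len(s))]*d[ok][:,None]
    return (c-f["t"])@f["R"]
def onplane(f,uv,z):
    s=rays(f,uv); c=np.c_[s,np.ones(len(s))]@f["R"]; o=-f["R"].T@f["t"]
    return o+c*((z-o[2])/c[:,2])[:,None]
def proj(f,X):
    X=np.asarray(X,float).reshape(-1,3)
    return cv2.projectPoints(X,cv2.Rodrigues(f["R"])[0],f["t"],K(f),np.array([f["k1"],0,0,0,0.]))[0].reshape(-1,2)
def rect(f,m,z):
    cs,_=cv2.findContours(m.astype(np.uint8),cv2.RETR_EXTERNAL,cv2.CHAIN_APPROX_NONE)
    c=max(cs,key=len).reshape(-1,2)
    p=onplane(f,c,z)[:,:2]
    return cv2.minAreaRect((p*1000).astype(np.float32))
E
python3 - <<'E'
from h import *
for cam in("top","side"):
    f=cams.grab_frame(cam)
    for n in["carousel","magnifier","bowl","remote","tray","mat","pad","tumbler","clock"]:
        for r in trace(n,cam)[:2]:
            m=r["pixels"]; v,u=np.nonzero(m); 
            if len(u)==0: continue
            p=world(f,np.c_[u,v]); s=f"{cam} {n} {r['score']:.2f} n{len(u)} ext{np.round(r['extent'])}"
            if len(p): s+=f" med{np.round(np.median(p,0),4)} z5/95 {np.round(np.percentile(p[:,2],[5,95]),3)}"
            z={"remote":.024,"tray":.02,"mat":.003,"pad":.008}.get(n)
            if z and cam=="top": s+=f" rect{rect(f,m,z)}"
            print(s)
        l=landmark_of(n,cam)[:1]
        if l: print("   lm",l[0]["score"],np.round(l[0]["xy"],1), np.round(onplane(f,[l[0]["xy"]],{"carousel":.006,"magnifier":.006,"bowl":.006,"remote":.006}.get(n,0))[0],4))
E
```

```text
lm 0.79 [292.7 225.9] [ 0.5191 -0.0811  0.006 ]
top magnifier 0.86 n435 ext[253. 214. 275. 238.] med[ 0.5183 -0.0121  0.0313] z5/95 [0.015 0.071]
top magnifier 0.27 n1013 ext[101. 103. 142. 139.] med[0.7367 0.3015 0.0529] z5/95 [0.003 0.095]
   lm 0.97 [261.7 225. ] [ 0.52   -0.0126  0.006 ]
top bowl 0.74 n457 ext[220. 214. 243. 238.] med[0.5251 0.0519 0.0376] z5/95 [0.029 0.068]
   lm 0.74 [227.3 222.8] [0.5236 0.0633 0.006 ]
top remote 0.68 n853 ext[245. 188. 291. 210.] med[ 0.5749 -0.0207  0.024 ] z5/95 [0.019 0.027] rect((575.159912109375, -20.599346160888672), (99.85580444335938, 41.94062042236328), 83.60359191894531)
   lm 0.59 [264.2 201.2] [ 0.5727 -0.0173  0.006 ]
top tray 0.69 n10479 ext[211. 106. 324. 250.] med[ 0.6509 -0.028   0.0061] z5/95 [0.002 0.015] rect((627.5958251953125, -24.53253936767578), (215.57716369628906, 295.5673828125), 82.71489715576172)
   lm 0.79 [262.2 209.6] [ 0.5542 -0.0133  0.    ]
top mat 0.66 n4712 ext[351. 164. 398. 262.] med[ 0.5464 -0.268   0.0028] z5/95 [-0.001  0.006] rect((548.6297607421875, -269.04290771484375), (220.23883056640625, 110.27
[... 1265 characters left out ...]
0.0018  0.0245] z5/95 [0.013 0.027]
   lm 0.64 [275.7 215.1] [0.5548 0.0085 0.006 ]
side tray 0.93 n3340 ext[188. 176. 320. 240.] med[0.6592 0.0014 0.0074] z5/95 [0.005 0.017]
   lm 0.7 [279.7 211.7] [ 0.5535 -0.0214  0.    ]
side mat 0.96 n1084 ext[270. 161. 343. 185.] med[ 0.5493 -0.2656  0.0043] z5/95 [0.002 0.006]
   lm 0.64 [304.8 177. ] [ 0.5475 -0.2512  0.    ]
side pad 0.81 n1296 ext[219. 262. 287. 302.] med[0.5085 0.2751 0.0086] z5/95 [0.005 0.01 ]
   lm 0.89 [254.1 282.8] [0.5115 0.2722 0.    ]
side tumbler 0.56 n1429 ext[137. 221. 170. 271.] med[0.7257 0.3073 0.0671] z5/95 [0.007 0.095]
   lm 0.78 [155.9 262.4] [0.741 0.288 0.   ]
   lm 0.61 [252.2 163.2] [ 0.7403 -0.2878  0.    ]
```

```bash
cat >> h.py <<'E'
def top_at(xy,z0=.055,z1=.075,r=.022,n=3,cams_=("top","side")):
    out={}
    for cam in cams_:
        P=[]
        for _ in range(n):
            f=cams.grab_frame(cam); v,u=np.mgrid[0:384,0:512]
            p=world(f,np.c_[u.ravel(),v.ravel()])
            P.append(p[(np.hypot(p[:,0]-xy[0],p[:,1]-xy[1])<r)&(p[:,2]>z0)&(p[:,2]<z1)])
        P=np.vstack(P)
        Q=P[P[:,2]>np.percentile(P[:,2],90)-.006]
        (c,R)=cv2.minEnclosingCircle((Q[:,:2]*1000).astype(np.float32))
        out[cam]=(np.round(Q.mean(0)*1000,1),np.round(c,1),round(R,1),len(Q))
    return out
from scipy.spatial.transform import Rotation as Ro
def quat(a):
    x=np.array([np.cos(a),np.sin(a),0]);y=np.array([0,0,-1.]);return Ro.from_matrix(np.c_[x,y,np.cross(x,y)]).as_quat()
E
python3 - <<'E'
from h import *
for n,xy in dict(c=(.507,-.074),m=(.5155,-.010),b=(.5236,.053)).items():
    for k,v in top_at(xy).items(): print(n,k,*v)
print(np.round(Ro.from_quat(sensors.get_tool_rot()).as_matrix(),2).tolist())
f=cams.grab_frame("top")
# tray yaw
for a in (-.127,-.127+np.pi,-.127-np.pi/2,-.127+np.pi/2,-.157+np.pi/2,-.157-np.pi/2):
  for p in ((.515,-.01),(.545,-.265),(.51,.27)):
    q=env.inverse_kinematics([*p,.22],quat(a)); print(round(a,2),p,None if q is None else np.round(q,2))
im=f["pixels"][150:270,200:330,::-1]; cv2.imwrite("pics/zoom.png",cv2.resize(im,None,fx=5,fy=5,interpolation=cv2.INTER_CUBIC))
print(sensors.get_clock())
E
```

```text
c top [509.8 -74.8  67.9] [509.5 -74.9] 10.6 242
c side [511.7 -72.2  68.1] [511.  -74.3] 13.2 106
m top [518.3 -12.   68.3] [518.2 -11.8] 13.6 406
m side [520.3  -8.2  68.5] [521.2 -10.8] 14.9 176
b top [524.8  53.1  67.7] [524.8  53.1] 10.6 238
b side [526.6  56.4  67.5] [527.6  54.7] 11.2 131
[[0.31, 0.0, 0.95], [-0.95, 0.0, 0.31], [0.0, -1.0, 0.0]]
-0.13 (0.515, -0.01) [-0.11  0.56  1.87 -0.    0.71  0.02]
-0.13 (0.545, -0.265) [-0.53  0.68  1.63 -0.    0.83 -0.4 ]
-0.13 (0.51, 0.27) [ 0.41  0.64  1.71 -0.    0.79  0.53]
3.01 (0.515, -0.01) None
3.01 (0.545, -0.265) [-0.53  0.68  1.63 -0.    0.83  2.74]
3.01 (0.51, 0.27) [ 0.41  0.64  1.71 -0.    0.79 -2.61]
-1.7 (0.515, -0.01) [-0.11  0.56  1.87 -0.    0.71  1.59]
-1.7 (0.545, -0.265) [-0.53  0.68  1.63 -0.    0.83  1.17]
-1.7 (0.51, 0.27) [ 0.41  0.64  1.71 -0.    0.79  2.1 ]
1.44 (0.515, -0.01) [-0.11  0.56  1.87 -0.    0.71 -1.55]
1.44 (0.545, -0.265) [-0.53  0.68  1.63 -0.    0.83 -1.97]
1.44 (0.51, 0.27) [ 0.41  0.64  1.71 -0.    0.79 -1.04]
1.41 (0.515, -0.01) [-0.11  0.56  1.87 -0.    0.71 -1.52]
1.41 (0.545, -0.265) [-0.53  0.68  1.63 -0.    0.83 -1.94]
1.41 (0.51, 0.27) [ 0.41  0.64  1.71 -0.    0.79 -1.01]
-1.73 (0.515, -0.01) [-0.11  0.56  1.87 -0.    0.71  1.62]
-1.73 (0.545, -0.265) [-0.53  0.68  1.63 -0.    0.83  1.2 ]
-1.73 (0.51, 0.27) [ 0.41  0.64  1.71 -0.    0.79  2.13]
2.95
```

View pics/zoom.png

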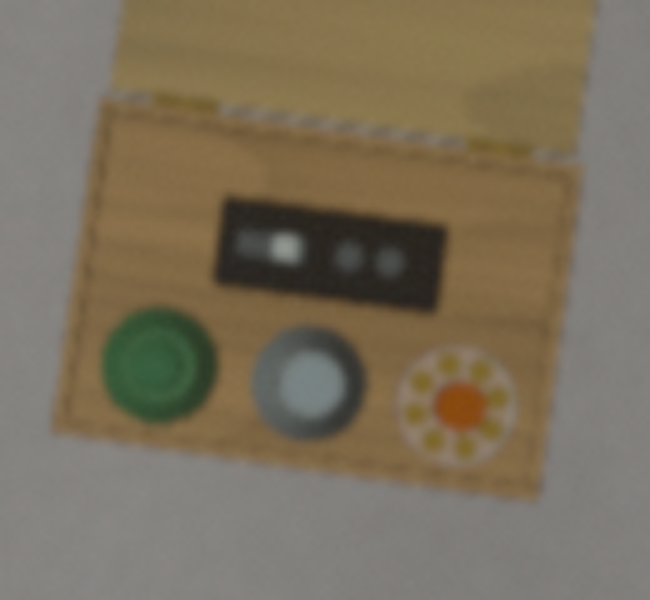

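```bash
cat >> h.py <<'E'
A=-.127; OPEN=.6
POS=dict(carousel=(.5098,-.0748),magnifier=(.5187,-.0117),bowl=(.5252,.0533))
MAT=dict(carousel=(.478,-.268),magnifier=(.548,-.268),bowl=(.618,-.268))
ZG=.219; UP=.32
def L(x,y,z,s=.25,**k): return env.servo_line([x,y,z],speed=s,**k)
def st(msg=""):
    print(msg,round(sensors.get_clock(),2),"op",round(sensors.get_opening(),3),np.round(sensors.get_position(),4),"F",np.round(sensors.get_ft_force(),1))
def pick(xy,z,a=A,f=40,op=OPEN):
    L(*xy,z,.15); st("at grasp"); env.command_gripper(0.,f); st("closed"); L(*xy,UP,.2)
def place(xy,z,op=OPEN):
    L(*xy,z+.008,.2); env.dwell(.1); h=L(*xy,z-.004,.03,stop_force=5); st(f"down hit={h}")
    env.command_gripper(op); st("rel")
    L(*xy,UP,.2)
E
python3 - <<'E'
from h import *
env.command_gripper(OPEN); st()
env.movep([*POS["carousel"],UP],quat(A)); st("hover")
L(*POS["carousel"],ZG,.12,stop_force=6); st("g"); env.command_gripper(0.,40); st("closed"); L(*POS["carousel"],ZG+.05,.15); st("lift")
f=cams.grab_frame("side"); cv2.imwrite("pics/s1.png",cv2.resize(f["pixels"][100:290,180:440,::-1],None,fx=3,fy=3))
E
```

```text
3.38 op 0.599 [ 0.1682 -0.5236  0.4047] F [0.5 0.1 0.3]
hover 5.43 op 0.599 [ 0.5098 -0.0755  0.3201] F [-0.2 -0.7 -1.1]
g 6.42 op 0.605 [ 0.51   -0.0749  0.2196] F [-1.1  0.1  0.4]
closed 6.8 op 0.241 [ 0.5099 -0.0748  0.2196] F [-1.3  0.6  5.9]
lift 7.28 op 0.241 [ 0.5096 -0.0747  0.2687] F [-0.6 -0.6 -0.7]
```

View pics/s1.png

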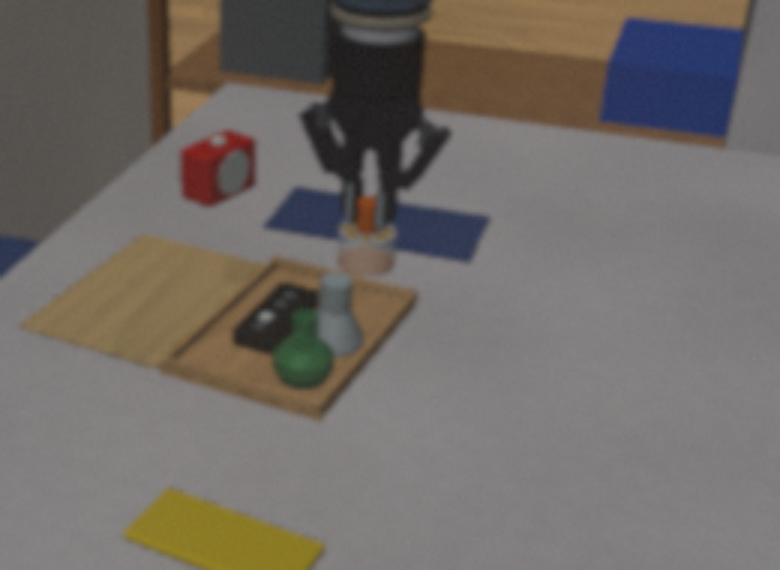

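Run:
```python
from h import *
L(*POS["carousel"],UP,.2)
L(*MAT["carousel"],UP,.3); place(MAT["carousel"],ZG-.003)
for k,v in top_at(MAT["carousel"],.05,.072).items(): print(k,*v)
f=cams.grab_frame("side"); cv2.imwrite("pics/s2.png",cv2.resize(f["pixels"][100:290,180:440,::-1],None,fx=3,fy=3))
```

```text
down hit=True 9.62 op 0.24 [ 0.4782 -0.2681  0.216 ] F [ 0.3 -0.9  0.6]
rel 10.02 op 0.602 [ 0.478 -0.268  0.216] F [-0.2 -0.7 -0.2]
top [ 476.3 -267.1   64.4] [ 476.2 -267.2] 11.7 256
side [ 477.4 -266.    64.9] [ 478.1 -267.2] 12.3 82
```

View pics/s2.png

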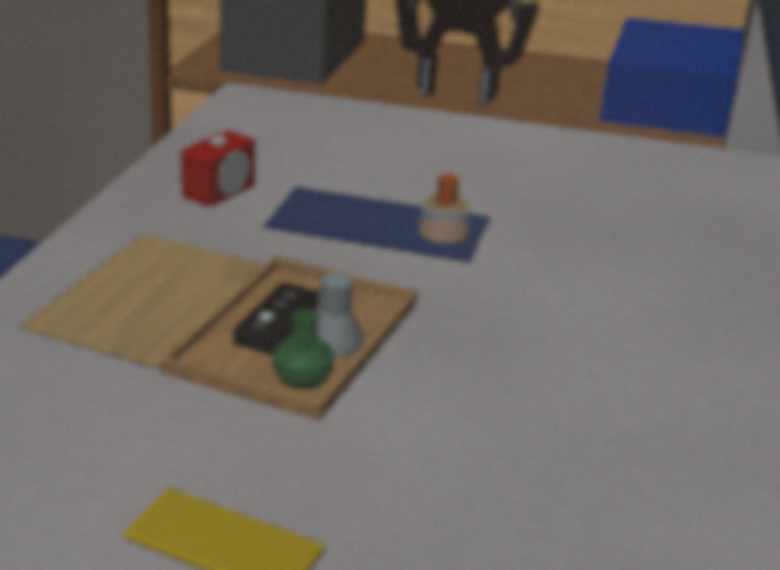

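```bash
sed -i 's/^POS=.*/POS=dict(carousel=(.5116,-.0750),magnifier=(.5201,-.0122),bowl=(.5266,.0529))/; s/^ZG=.219/ZG=.220/' h.py
python3 - <<'E'
from h import *
for n in("magnifier","bowl"):
    L(*POS[n],UP,.3); pick(POS[n],ZG); L(*MAT[n],UP,.3); place(MAT[n],ZG-.003)
    for k,v in top_at(MAT[n],.05,.072,n=2).items(): print(n,k,*v)
f=cams.grab_frame("side"); cv2.imwrite("pics/s3.png",cv2.resize(f["pixels"][100:290,180:440,::-1],None,fx=3,fy=3))
L(.548,-.15,UP,.3)
f=cams.grab_frame("top"); cv2.imwrite("pics/t3.png",cv2.resize(f["pixels"][140:280,200:420,::-1],None,fx=3,fy=3))
r=trace("remote","top")[0]; print(r["score"],rect(f,r["pixels"],.024))
r=trace("pad","top")[0]; print(r["score"],rect(f,r["pixels"],.008))
E
```

```text
at grasp 12.87 op 0.601 [ 0.5204 -0.0125  0.2207] F [ 0.1 -1.  -0.8]
closed 13.2 op 0.316 [ 0.5203 -0.0122  0.2208] F [-1.1  0.3  7.1]
down hit=True 15.93 op 0.314 [ 0.5477 -0.2681  0.217 ] F [-1.5 -0.   1.6]
rel 16.28 op 0.599 [ 0.548  -0.2679  0.2169] F [-0.2 -0.6 -0.3]
magnifier top [ 546.9 -266.7   65.2] [ 546.6 -267.1] 13.6 238
magnifier side [ 549.7 -263.7   66. ] [ 552.1 -266.9] 17.5 71
at grasp 19.19 op 0.597 [0.527  0.0526 0.2207] F [-0.5 -0.1 -0.5]
closed 19.57 op 0.239 [0.5268 0.0529 0.2207] F [-1.5  0.4  6.6]
down hit=True 22.54 op 0.238 [ 0.6179 -0.2681  0.2173] F [-1.8  0.8  3.9]
rel 22.94 op 0.594 [ 0.6179 -0.2679  0.2167] F [-0.5 -0.9  0.4]
bowl top [ 616.5 -264.8   64.4] [ 617.3 -265.5] 10.9 99
bowl side [ 619.2 -263.2   64.6] [ 617.9 -264.9] 12.9 49
0.76 ((574.2349243164062, -20.035701751708984), (99.74579620361328, 40.28297424316406), 83.37419891357422)
0.97 ((510.4114990234375, 269.7495422363281), (60.838348388671875, 131.48899841308594), 81.20002746582031)
```

View pics/s3.png

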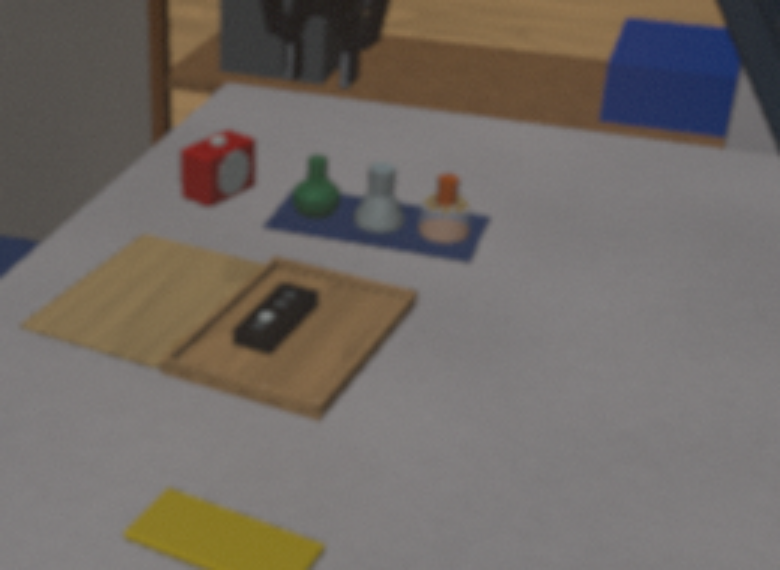

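View pics/t3.png

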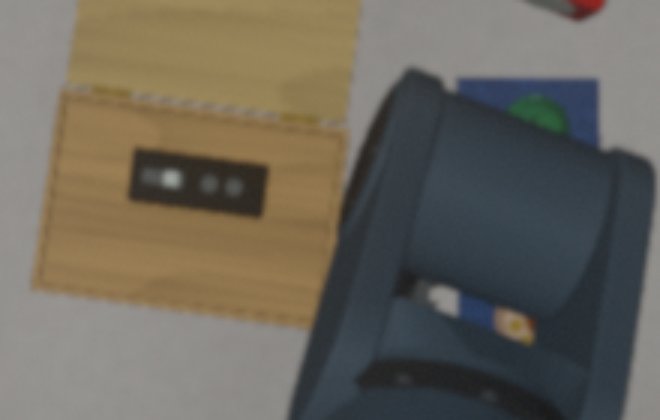

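Run:
```python
from h import *
a=-.113; R=(.5763,-.0210); zr=.181
L(*R,.30,.3,orientation=quat(a)); env.command_gripper(.66)
h=L(*R,zr,.12,stop_force=6); st(f"down {h}"); env.command_gripper(0.,40); st("closed")
L(*R,zr+.08,.15); st("lift")
f=cams.grab_frame("side"); cv2.imwrite("pics/s4.png",cv2.resize(f["pixels"][100:290,180:440,::-1],None,fx=3,fy=3))
```

```text
down False 26.57 op 0.658 [ 0.5766 -0.021   0.1817] F [ 0.3 -0.1 -0.2]
closed 26.87 op 0.457 [ 0.5766 -0.021   0.1819] F [-1.5  0.2  7.2]
lift 27.55 op 0.455 [ 0.576  -0.021   0.2603] F [ 0.2  1.1 -1. ]
```

View pics/s4.png

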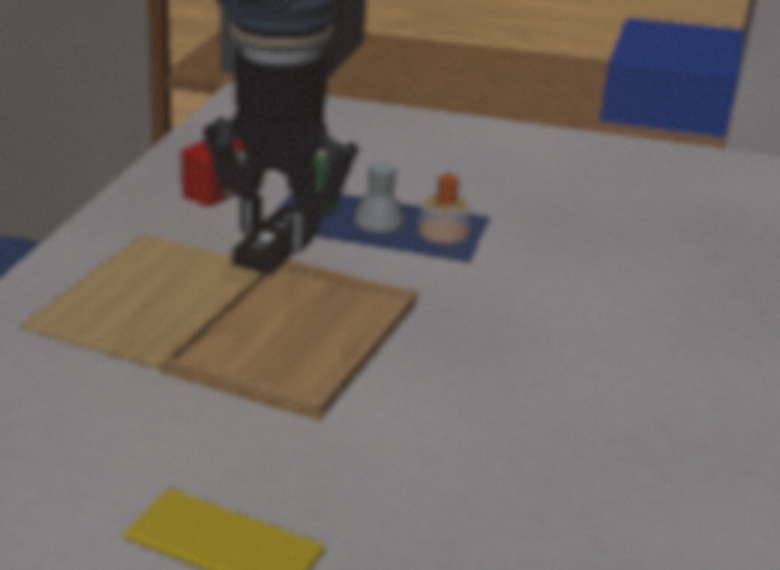

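Run:
```python
from h import *
a=-.155+np.pi/2; P=(.5118,.2692); zr=.1815+.002
L(*P,.28,.25,orientation=quat(a)); st()
L(*P,zr+.01,.15); env.dwell(.15); h=L(*P,zr-.004,.03,stop_force=5); st(f"d {h}")
env.command_gripper(.62); L(*P,.28,.2); L(.5118,.10,UP,.3,orientation=quat(A))
f=cams.grab_frame("top"); cv2.imwrite("pics/t5.png",cv2.resize(f["pixels"][140:300,70:230,::-1],None,fx=4,fy=4,interpolation=cv2.INTER_CUBIC))
for n,z in(("remote",.026),("pad",.008)):
    r=trace(n,"top")[0]; print(n,r["score"],rect(f,r["pixels"],z))
    v,u=np.nonzero(r["pixels"]);p=world(f,np.c_[u,v]);print(np.median(p,0))
cc=sensors.get_clock();print(cc)
```

```text
29.27 op 0.458 [0.5119 0.2687 0.2798] F [ 0.3 -0.2 -0.5]
d True 30.53 op 0.46 [0.5119 0.2692 0.1836] F [-0.3 -0.3  2.5]
remote 0.71 ((513.4713134765625, 277.1416931152344), (24.78569793701172, 98.74573516845703), 82.48388671875)
[0.50774034 0.27794    0.02636046]
pad 0.78 ((505.43389892578125, 283.8427734375), (33.34736251831055, 143.52371215820312), 81.16551208496094)
[0.49825593 0.29016094 0.00844043]
33.3
```

View pics/t5.png

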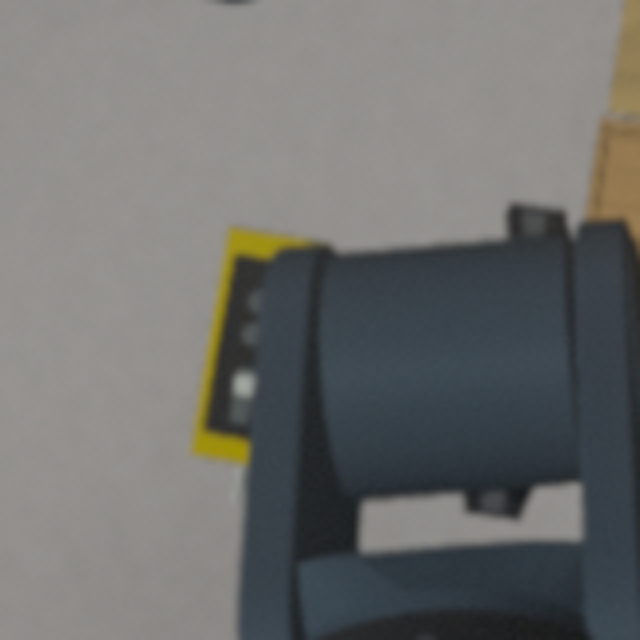

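Run:
```python
from h import *
L(*MAT["carousel"],UP,.3); env.command_gripper(OPEN)
for i in range(2):
  f=cams.grab_frame("top")
  for n,z in(("remote",.026),("pad",.008)):
    r=trace(n,"top")[0]; print(n,r["score"],rect(f,r["pixels"],z))
cv2.imwrite("pics/t6.png",cv2.resize(f["pixels"][170:290,70:190,::-1],None,fx=5,fy=5,interpolation=cv2.INTER_CUBIC))
st()
```

```text
remote 0.8 ((511.6112976074219, 267.4502868652344), (42.802127838134766, 99.70321655273438), 80.06656646728516)
pad 0.94 ((509.3141174316406, 269.404052734375), (60.08350372314453, 133.79891967773438), 80.76254272460938)
remote 0.91 ((511.2958679199219, 268.64910888671875), (42.823883056640625, 99.57539367675781), 80.83277130126953)
pad 0.65 ((502.48822021484375, 270.3075256347656), (60.01546096801758, 147.06106567382812), 81.01586151123047)
 35.2 op 0.601 [ 0.478  -0.2679  0.32  ] F [ 0.4 -0.1  0.1]
```

View pics/t6.png

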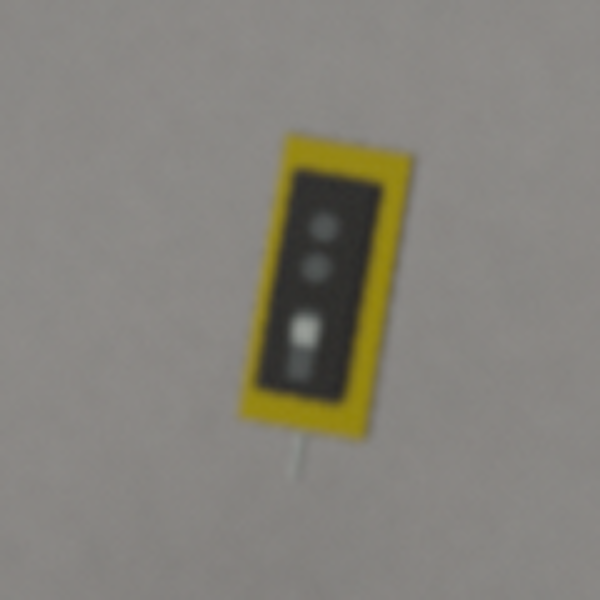

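Run:
```python
from h import *
for n in("carousel","magnifier","bowl"):
    L(*MAT[n],UP,.3); pick(MAT[n],ZG-.003); L(*POS[n],UP,.3); place(POS[n],ZG)
L(.548,-.268,UP,.3)
for n,o in dict(carousel=(509.5,-74.8),magnifier=(518.3,-12),bowl=(524.8,53.1)).items():
    print(n,"orig top",o)
    for k,v in top_at(np.array(o)/1000).items(): print(k,*v)
st()
for c in("top","side"):
    f=cams.grab_frame(c); cv2.imwrite(f"pics/{c}9.png",f["pixels"][:,:,::-1])
```

```text
at grasp 36.28 op 0.601 [ 0.4783 -0.2681  0.2177] F [ 0.8  0.3 -0.1]
closed 36.66 op 0.241 [ 0.4782 -0.2681  0.2179] F [-2.4 -0.3  6.9]
down hit=True 39.17 op 0.244 [ 0.5116 -0.075   0.2198] F [-0.5  0.1 -0.4]
rel 39.58 op 0.598 [ 0.5116 -0.075   0.2201] F [ 0.1 -0.3 -0.6]
at grasp 41.87 op 0.594 [ 0.5484 -0.2678  0.2179] F [-0.2 -0.6 -0.6]
closed 42.2 op 0.31 [ 0.5482 -0.2682  0.218 ] F [-2.6  0.4  6.9]
down hit=True 44.92 op 0.315 [ 0.52   -0.0122  0.2206] F [-1.5  0.1  2.5]
rel 45.27 op 0.601 [ 0.5201 -0.0122  0.2204] F [ 0.1  0.3 -0.8]
at grasp 47.83 op 0.602 [ 0.6183 -0.268   0.2181] F [-0.1 -0.3  0.1]
closed 48.2 op 0.238 [ 0.6182 -0.2681  0.218 ] F [-2.   1.   6.5]
down hit=True 51.17 op 0.238 [0.5267 0.053  0.22  ] F [ 1.1  0.3 -0.3]
rel 51.58 op 0.598 [0.5265 0.0529 0.2201] F [-0.3  0.1  0.5]
carousel orig top (509.5, -74.8)
top [511.7 -75.4  67.9] [511.5 -75.1] 10.8 249
side [513.9 -71.9  68. ] [512.6 -73.8] 13.1 103
magnifier orig top (518.3, -12)
top [519.9 -12.2  68.4] [520. -12.] 13.7 399
side [521.5  -8.7  68.4] [520.9 -11.3] 15.9 180
bowl orig top (524.8, 53.1)
top [526.4  52.9  67.9] [526.3  52.8] 10.8 245
side [528.2  56.1  67.5] [529.8  53.6] 11.9 128
 54.35 op 0.604 [ 0.548 -0.268  0.32 ] F [ 1.3  0.5 -0.1]
```

View pics/top9.png

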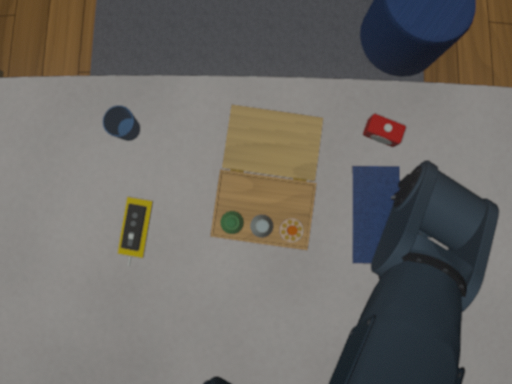

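View pics/side9.png

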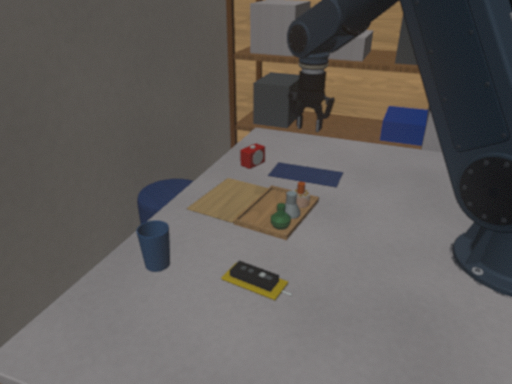

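Run:
```python
from h import *
for n,d in dict(bowl=(-.0016,.0002),magnifier=(-.0016,.0002),carousel=(-.0019,.0003)).items():
    p=POS[n]; q=(p[0]+d[0],p[1]+d[1])
    L(*p,UP,.3); L(*p,ZG,.15); env.command_gripper(0.,40); L(*p,ZG+.012,.1); L(*q,ZG+.012,.03); place(q,ZG)
L(.548,-.268,UP,.3)
for n,o in dict(carousel=(509.5,-74.8),magnifier=(518.3,-12),bowl=(524.8,53.1)).items():
    print(n,"orig top",o)
    for k,v in top_at(np.array(o)/1000).items(): print(k,*v)
f=cams.grab_frame("top")
for n,z in(("remote",.026),("pad",.008)):
    r=trace(n,"top")[0]; print(n,r["score"],rect(f,r["pixels"],z))
st()
for c in("top","side"):
    f=cams.grab_frame(c); cv2.imwrite(f"pics/{c}10.png",cv2.resize(f["pixels"][100:290,100:360,::-1],None,fx=3,fy=3))
```

```text
down hit=True 58.06 op 0.24 [0.5249 0.0532 0.2205] F [-1.3  0.3  3.6]
rel 58.46 op 0.598 [0.5249 0.0531 0.2204] F [0.5 0.1 0.4]
down hit=True 61.82 op 0.312 [ 0.5183 -0.012   0.2205] F [-2.5 -0.7  3.5]
rel 62.17 op 0.602 [ 0.5184 -0.012   0.2205] F [-0.5 -0.4 -0.8]
down hit=True 65.57 op 0.242 [ 0.5099 -0.0747  0.2204] F [ 0.2 -0.7 -0.3]
rel 65.97 op 0.596 [ 0.5096 -0.0747  0.2206] F [ 0.2 -0.2 -0.3]
carousel orig top (509.5, -74.8)
top [508.8 -74.9  67.8] [508.8 -75. ] 10.7 255
side [510.7 -71.6  68. ] [511.  -73.2] 13.6 110
magnifier orig top (518.3, -12)
top [518.2 -11.8  68.5] [518.2 -11.8] 13.7 400
side [520.   -8.4  68.7] [519.4 -10.2] 15.2 179
bowl orig top (524.8, 53.1)
top [524.7  52.9  68. ] [525.   52.6] 10.8 237
side [526.7  56.4  67.7] [527.3  54.9] 10.8 128
remote 0.65 ((510.9307861328125, 268.6680908203125), (43.758384704589844, 101.80451202392578), 83.16680908203125)
pad 0.82 ((502.6482238769531, 270.7255859375), (60.8880729675293, 147.2410125732422), 81.42794799804688)
 68.47 op 0.6 [ 0.548 -0.268  0.32 ] F [0.2 0.6 0.7]
```

View pics/top10.png

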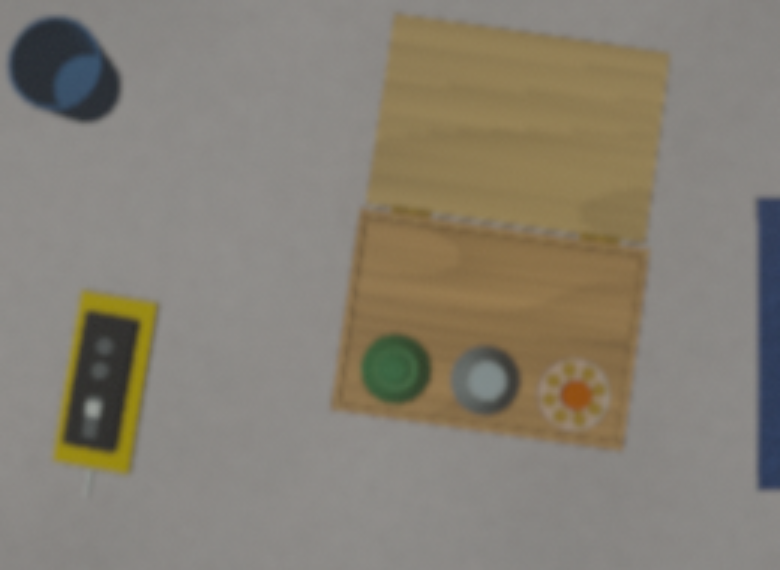

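View pics/side10.png

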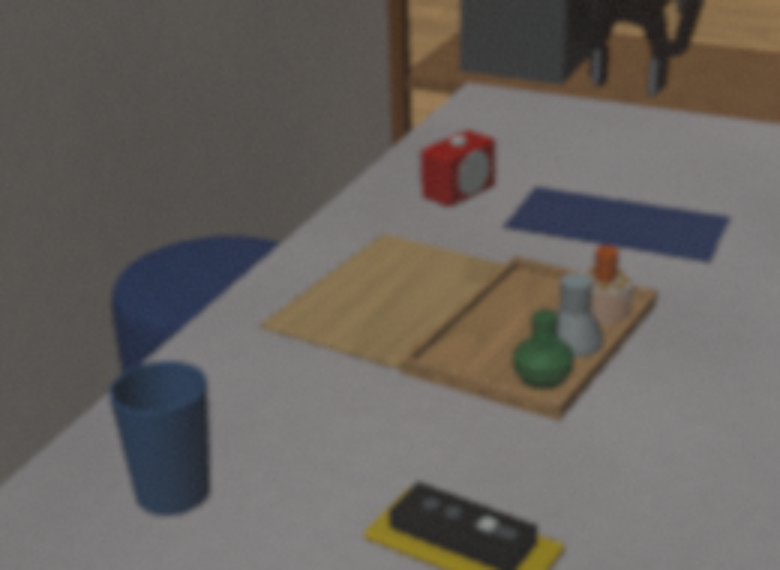

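All three stand within 1 mm of where they started, and the remote is centred on the pad. I'm handing the job in.

```bash
python3 -c "
from h import *
job.finish_job(); st()"
```

```text
the job is handed in; nothing more can be done
the job is handed in; nothing more can be done
```

The job is done and handed in at about 68.5 s of the 131 s. I moved the carousel, magnifier and bowl to the mat without touching the remote. Then I laid the remote face up on the pad and stood the three back in the tray.

**Final checks:**
- **The three objects:** all stand upright. In the top camera, each is within about 1 mm of where it started.
- **The remote:** it is centred on the pad to about 1 mm. Its yaw matched the pad within about 1° right after I placed it.
- **Mug and clock:** neither was touched.

**Checks that disagreed:**
- **First return:** I had corrected for a camera offset seen at the mat, but it did not hold at the tray, so the three ended up about 1.8 mm off. I gripped each one again and shifted it back.
- **Last remote reading:** one low-score outline (0.65) put the remote's yaw about 2° off the pad. The last pad outlines also included the cord. The final picture shows the remote straight on the pad, so I trusted the earlier reading.

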